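# Strip the call console for cleaning

## Robot

A 7-joint arm with a two-finger parallel gripper is mounted at the origin on the work surface. World frame = base frame: x ahead of the robot, y to its left, z up, the work surface at z = 0. Lengths are in mm, angles in degrees, forces in N, time in s.
With the tool pointing down it reaches from about 425 to 875 mm from the base axis. Payload 9.9 kg.
Tool frame: the origin (TCP) lies where the fingers leave the gripper's body, on its centre line; the fingertips stand 73 mm ahead of it and the grasp point (between the pads) lies 54 mm ahead of it (bot.hold_point_z is the distance from the TCP to the grasp point, in mm); z points along the fingers, y is the line along which they close (so a half turn about z gives the same grasp; the last joint's range is limited). The gripper opens to 85 mm and grips with 20 to 120 N. Pads are 22 mm wide; open, the fingers measure 114 mm over their backs; the gripper's body (76 mm by 85 mm) begins 54 mm behind the grasp point. The pads swing forward as they close: fully open they stand 13 mm farther back than shut.
Start: joints at [-73.213, 32.985, 1.427, 82.34, -0.859, 64.687, -3.237], TCP at [248.358, 627.654, 303.889] pointing down, gripper open.
Joint ranges: [-157.87, 157.87], [-19.46, 123.44], [-87.15, 90], [11.01, 140.99], [-62.26, 242.26], [9.8, 113.94], [-161.44, 161.44]. Speed limits (degrees/s): [127.2, 127.2, 172.46, 172.46, 180, 180, 180].

## Interface

Orientations are given as a 3x3 rotation matrix whose columns are the frame's x, y, z axes.
In Python, from rig import bot, state, imaging gives the robot as it stands. Calls block until the motion is done:
- bot.goto(position, orientation): joint-space move of the TCP to a pose.
- bot.servo_line(position, rotation=None, feed=150): straight line of the TCP; rotation=None keeps the orientation; feed is the mean speed in mm/s.
- bot.goto_joints(angles): joint-space move.
- bot.grip(opening): finger opening in mm; the grip force is fixed at half the most; returns when the fingers have stopped.
- bot.sleep(seconds).
- bot.solve_ik(position, orientation): joint angles nearest the present ones, or None.
- state(): the state.
- imaging.camera(name): name is "scene" or "side" or "wrist"; returns a dict with "frame" (480x640x3 uint8, red, green, blue), "fx", "fy", "cx", "cy" (pixels), "dist" ([k1, k2, p1, p2, k3] as OpenCV has them; the pictures are not rectified), "cam_to_world" (4x4, takes a point from camera to world coordinates); the wrist camera has in their place "mount" (4x4, takes a point from camera to tool coordinates, whose origin is the TCP and whose axes are the flange's). Camera axes: x right, y up, looking along -z (the intrinsics and any distortion apply to the point x, -y, -z); pixel columns grow to the right and rows downward; lengths in mm; the calibration is good to about 2 mm. A picture is of the moment at which its call begins: read the wrist's pose just before it. There is no depth.
A pose or a line that the arm cannot do raises bot.Unreachable and nothing moves.
- bot.close_job(): hands the job in; it is judged then, once.
The state is a dict: "time_s": time; "q": joint angles; "qvel": joint speeds; "joint_efforts": joint torques, N m; "eef_pos": TCP position; "orientation": TCP orientation; "contact_force": force on the tool from outside, world axes, zero at the start; "moment": the same for the moment, N m; "grip_width": finger opening in mm; "grip_force": force on a finger pad.
Only numpy, scipy, OpenCV 4.12 (cv2) and the standard library are available. Lean on these libraries where they do the work, as an engineer would, in place of code of your own. Each camera call takes 0.05 s, during which the arm holds its last target. There are 200 camera calls.

## Task

Strip the reception desk's call console for cleaning: hook the puller (not your fingers) under each button cap that is still fitted and pull it up until it pops off, and stand every cap upright in the aluminium tray. Twist the big knob a good 30 degrees or more one way and then back the other way to work it loose while it is still on its shaft, pull it off, and stand it upright in the tray too. Leave the puller standing upright in the middle of its grey mat, and do not disturb the other things on the desk.

Things in the scene. Friction and masses are not known exactly. Their poses are not given: they have to be found in the camera images.
- console: Call console fixed to the desk: flat black box with a grey deck, 200 (x) x 280 (y) x 45 mm high; origin at the centre of its underside, z up, front (robot side) is its -x. Three square posts (18 mm wide, 18 mm high) for button caps stand in a row along y near its front, a brass spindle (19 mm across, 24 mm high) for the knob behind. A post may be bare. Sprung catches hold the parts by friction.
- post1 (a point): foot of the post of cap1, on the deck (console x -35, y +90, z 45 mm)
- post2 (a point): foot of the post of cap2, on the deck (console x -35, y 0, z 45 mm)
- post3 (a point): foot of the post of cap3, on the deck (console x -35, y -90, z 45 mm)
- spindle (a point): foot of the brass spindle, on the deck (console x +60, y 0, z 45 mm)
- puller: Cap puller, about 250 g: a steel arch standing on two inward feet, black handle on top; starts on the mat. Origin at the centre of its underside, z up. 60 mm long along its x, open at both ends. Legs 6 mm thick stand 70 mm apart inside (82 outside) along its y; from each a foot 6 mm thick reaches 15 mm inward, leaving a 40 mm slot. Arch underside 44 mm up, top 52 mm.
- puller_handle (a point): middle of the puller's handle, a 24 x 24 mm square upright bar over its centre, from 52 to 112 mm above its underside; this point is 82 mm up
- puller_slot (a point): centre of the slot between the puller's feet, level with their upper faces (6 mm up). Lower the puller in front of a cap, slide it along its x so that the feet go under the head on either side of the skirt until this point is centred on the cap, and lift; the cap then rides on the feet by its weight.
- mat: square grey mat, 150 x 150 x 3 mm, fixed, origin at the centre of its underside
- tray: loose flat aluminium tray, 220 (x) x 200 (y) mm outside, floor 3 mm thick, rim only 10 mm high all round, about 700 g; origin at the centre of its underside. The head of a cap standing in it is 27 mm up, well above the rim, so the puller's feet can be lowered off the head and slid out over the rim.
- knob: Big black knob on the spindle, about 90 g: disc 56 mm across, 30 mm high, with a wing on top, 56 mm long along its x, 16 mm thick along y, 30 to 60 mm up. Origin at the centre of its underside; sits on the deck. Friction fit: about 20 N straight up, less while twisting; free after rising 14 mm, clear after 24. Turn it 30 degrees to one side and back past the middle before it has risen 12 mm.
- pointer (a point): the end of the knob's wing that has the white line: 26 mm from the axis along the knob's -x, 45 mm up; it points roughly to the console's front at the start
- cap1: White mushroom button cap on post 1 (None if absent), about 50 g. Origin at the centre of the underside of its skirt, which rests on the deck; z up. Square skirt 30 x 30 mm outside, 24 mm high, sides parallel to the console's; round head 60 mm across, 24 to 36 mm up. Friction fit: about 10 to 14 N straight up, loose after 9 mm, clear of the post after 18. No fingers on it while it is on the post.
- cap2: White mushroom button cap on post 2 (None if absent), about 50 g. Origin at the centre of the underside of its skirt, which rests on the deck; z up. Square skirt 30 x 30 mm outside, 24 mm high, sides parallel to the console's; round head 60 mm across, 24 to 36 mm up. Friction fit: about 10 to 14 N straight up, loose after 9 mm, clear of the post after 18. No fingers on it while it is on the post.
- cap3: White mushroom button cap on post 3 (None if absent), about 50 g. Origin at the centre of the underside of its skirt, which rests on the deck; z up. Square skirt 30 x 30 mm outside, 24 mm high, sides parallel to the console's; round head 60 mm across, 24 to 36 mm up. Friction fit: about 10 to 14 N straight up, loose after 9 mm, clear of the post after 18. No fingers on it while it is on the post.
- pencup: black square pen pot, 80 x 80 x 100 mm, with pens; leave it alone. Origin at the centre of its underside.
- mouse: black computer mouse, 100 x 60 x 34 mm; leave it alone. Origin at the centre of its underside.
- stapler: black stapler, 150 mm long, 50 mm high; leave it alone. Origin at the centre of its underside.
- calculator: white desk calculator, 150 x 100 x 20 mm; leave it alone. Origin at the centre of its underside.
- spray: aluminium hairspray can, 54 mm across, 200 mm high; leave it alone. Origin at the centre of its underside.
Mind the look-alikes: they are no part of the job. Leave any orange look-alike of the knob alone.

How it is judged:
By the outcome, as a careful person would: the job done as asked, in the order asked, and still so for the second after the job is handed in, with the robot touching nothing.
Of cap1, cap2, cap3 only 2 to 3 are there at a start; the rules pass over those that are not, and their reading is None.
At some moment in a run one of puller may be knocked a few centimetres aside while the robot is not near it.
It also fails if it takes over 210 s, if anything falls off the work surface, if the arm or the gripper's body presses on something with over 40 N, if the wrist force passes 120 N, or if a joint passes its speed limit or range.

## Working session

There is one attempt and no reset: what is moved stays moved. The work goes in short steps, each a Python script; the robot and the scene stay as the last script left them, time stands still between calls to the robot, and variables do not carry over. Pictures are saved under pics/ and viewed, at most 14 in all, crops included, and the job is handed in when it is done.

```bash
ls; mkdir -p pics; python3 - <<'E'
from rig import bot,state,imaging
import cv2,numpy as np
for n in("scene","side"):
    c=imaging.camera(n); cv2.imwrite(f"pics/{n}0.png",c["frame"][:,:,::-1])
    print(n,c["fx"],c["fy"],c["cx"],c["cy"],c["dist"],np.round(c["cam_to_world"],3).tolist())
c=imaging.camera("wrist");print(c["fx"],c["cx"],c["cy"],c["dist"],np.round(c["mount"],3).tolist())
s=state();print(s["time_s"],s["orientation"],bot.hold_point_z)
E
```

```text
pics
scene 487.4836067179171 487.4836067179171 312.49452270089165 242.49108149283086 [0.0210759 0.        0.        0.        0.       ] [[-0.676, -0.641, 0.363, 973.801], [0.737, -0.578, 0.351, 305.013], [-0.015, 0.505, 0.863, 1014.326], [0.0, 0.0, 0.0, 1.0]]
side 610.0394584240634 610.0394584240634 315.8376409130963 238.49548834740722 [-0.16007675  0.          0.          0.          0.        ] [[0.708, 0.495, -0.504, -74.181], [-0.706, 0.49, -0.511, -717.443], [-0.006, 0.718, 0.696, 982.457], [0.0, 0.0, 0.0, 1.0]]
352.1460151292606 318.42500881243234 237.00767637704473 [-0.00549048  0.          0.          0.          0.        ] [[0.001, 0.961, 0.276, 70.865], [1.0, -0.001, -0.001, 1.733], [-0.0, 0.276, -0.961, -69.875], [0.0, 0.0, 0.0, 1.0]]
0.15 [[-9.29865325e-01  3.67899866e-01 -4.06739920e-04]
 [ 3.67900089e-01  9.29864619e-01 -1.14660098e-03]
 [-4.36212880e-05 -1.21582415e-03 -9.99999260e-01]] 53.900000000000006
```

View pics/scene0.png

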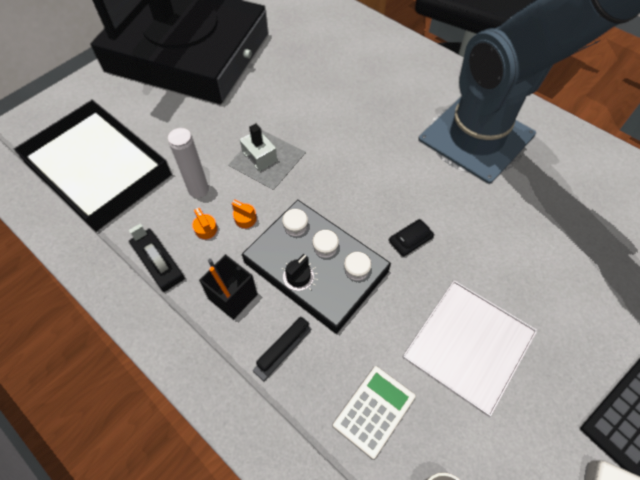

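View pics/side0.png

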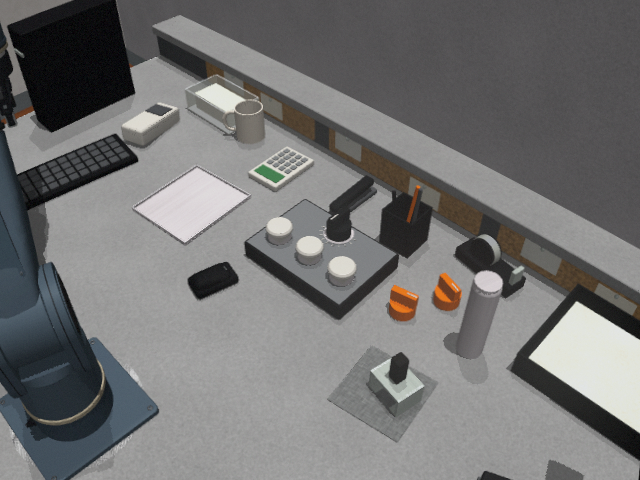

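The scene picture shows all three caps at (295,222), (325,243), (357,266), the knob at (298,270), the puller at (258,148) on its mat and the tray at (470,345). In the side view the caps are at (279,230), (309,249), (341,270), the puller at (397,378) and the tray at (192,203).

```bash
cat > h.py <<'E'
from rig import bot,state,imaging
import cv2,numpy as np
from scipy.spatial.transform import Rotation as Ro
def cast(c,px,z,T=None):
    T=np.array(c["cam_to_world"]) if T is None else T
    K=np.array([[c["fx"],0,c["cx"]],[0,c["fy"],c["cy"]],[0,0,1]])
    u=cv2.undistortPoints(np.array(px,float).reshape(-1,1,2),K,np.array(c["dist"])).reshape(-1,2)
    d=np.c_[u[:,0],-u[:,1],-np.ones(len(u))]@T[:3,:3].T
    o=T[:3,3]; return o+d*((z-o[2])/d[:,2])[:,None]
def wristT(c,s):
    T=np.eye(4);T[:3,:3]=s["orientation"];T[:3,3]=s["eef_pos"];return T@np.array(c["mount"])
def down(a):  # tool y (closing line) at world angle a deg, tool z down
    a=np.radians(a);y=np.array([np.cos(a),np.sin(a),0]);z=np.array([0,0,-1.]);return np.c_[np.cross(y,z),y,z]
def shot(n,name=None):
    s=state();c=imaging.camera(n)
    if n=="wrist":c["cam_to_world"]=wristT(c,s)
    if name:cv2.imwrite(f"pics/{name}.png",c["frame"][:,:,::-1])
    return c
def blobs(c,mask,z,amin=60):
    cs,_=cv2.findContours(mask.astype(np.uint8),cv2.RETR_EXTERNAL,cv2.CHAIN_APPROX_NONE)
    out=[]
    for k in cs:
        if cv2.contourArea(k)<amin:continue
        w=cast(c,k.reshape(-1,2),z)[:,:2].astype(np.float32)
        out.append((cv2.contourArea(k),k.reshape(-1,2).mean(0).round(0),cv2.minAreaRect(w)))
    return out
E
python3 - <<'E'
from h import *
np.set_printoptions(precision=1,suppress=True)
P={"scene":dict(caps=[(295,220),(325,241),(357,263)],con=[(298,201),(390,264),(337,320),(244,255)],tray=[(455,282),(536,331),(490,412),(404,354)],mat=[(262,126),(305,153),(271,187),(230,160)]),
"side":dict(caps=[(279,227),(309,246),(341,266)],con=[(307,201),(398,259),(337,307),(246,244)],tray=[(197,166),(250,197),(188,241),(134,203)],mat=[(370,347),(437,384),(398,438),(330,398)])}
for n in P:
    c=imaging.camera(n)
    for k,z in dict(caps=81,con=45,tray=8,mat=3).items():
        w=cast(c,P[n][k],z)[:,:2];print(n,k,w.tolist(),w.mean(0))
    f=c["frame"].astype(int);h=cv2.cvtColor(c["frame"],cv2.COLOR_RGB2HSV)
    m=(f.min(2)>200);
    for b in blobs(c,m,81):print(b)
E
```

```text
scene caps [[563.561280434616, -144.40733190374124], [559.2409775402383, -56.514247757087446], [554.1320806849594, 31.63389743970157]] [559.  -56.4]
scene con [[503.07994503774955, -194.15231044654706], [490.4745581624807, 77.45236486189887], [670.3231836216031, 76.90290918678042], [694.0927438544295, -182.70610016205467]] [589.5 -55.6]
scene tray [[410.06324589776807, 206.16854467082308], [391.7274102043966, 398.8133181039806], [600.9940444478036, 416.71734397320023], [621.2816005857367, 221.9466961291945]] [506.  310.9]
scene mat [[364.1421964056343, -466.272615068433], [355.56878256825007, -309.9302698947161], [497.2329546896083, -297.84379945965287], [507.0966746125993, -442.87721904713527]] [ 431.  -379.2]
(375.5, array([616., 474.]), ((566.1126098632812, 616.564208984375), (26.220001220703125, 68.67672729492188), 43.0621223449707))
(3759.0, array([374., 411.]), ((766.9562377929688, 250.8392333984375), (137.92166137695312, 90.8211898803711), 4.386564254760742))
(9182.5, array([471., 348.]), ((543.7513427734375, 310.582763671875), (197.57952880859375, 185.99996948242188), 5.72496
[... 1962 characters left out ...]
9292907714844, 48.54296875), 44.69753646850586))
(257.5, array([279., 225.]), ((552.1248168945312, 31.55585479736328), (49.1284065246582, 48.96180725097656), 61.02711868286133))
(3977.0, array([190., 204.]), ((462.54534912109375, 231.20375061035156), (193.6121063232422, 172.96817016601562), 5.492636680603027))
(123.5, array([278., 172.]), ((698.8204345703125, 184.93406677246094), (133.17376708984375, 87.12401580810547), 4.641566276550293))
(312.0, array([142., 121.]), ((571.4405517578125, 608.19775390625), (82.92901611328125, 63.85475540161133), 9.870981216430664))
(617.0, array([220.,  97.]), ((797.232177734375, 543.0350341796875), (154.91787719726562, 74.7907485961914), 89.72010803222656))
```

```bash
python3 - <<'E'
from h import *
bot.goto([434,-376,320],down(8))
c=shot("wrist","w_mat");s=state();print(s["time_s"],s["q"],s["eef_pos"])
E
```

```text
3.85 [  4.38146049  31.88647637  52.33160737  97.77755931 -27.66704544
  64.24635611  73.01283419] [ 434.50046905 -375.50287366  319.87465263]
```

View pics/w_mat.png

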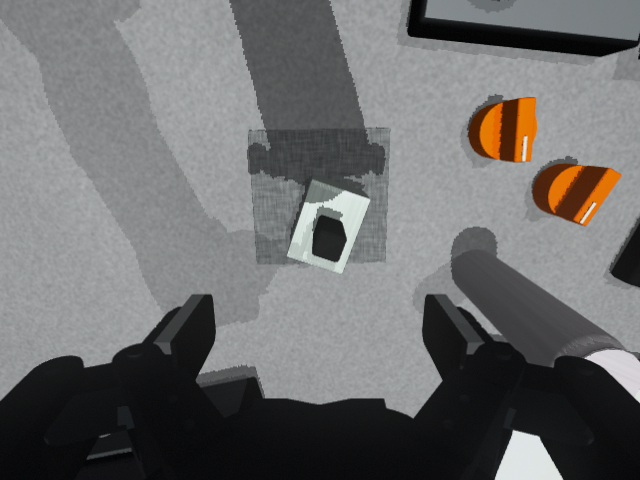

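The wrist view shows the mat at (249–390,128–263), with the puller standing turned on it: arch corners at (312,177), (370,199), (342,273), (288,255). The spray can is on the right, with its base near (474,242).

```bash
python3 - <<'E'
from h import *
np.set_printoptions(precision=1,suppress=True)
c=shot("wrist")
w=cast(c,[(312,177),(370,199),(342,273),(288,255)],55)[:,:2];print(w,w.mean(0),cv2.minAreaRect(w.astype(np.float32)))
for i in range(4):d=w[(i+1)%4]-w[i];print(np.hypot(*d),np.degrees(np.arctan2(d[1],d[0])))
m=cast(c,[(249,129),(390,128),(386,263),(257,263)],3)[:,:2];print(m,m.mean(0))
print(cast(c,[(320,236)],115),"spray",cast(c,[(474,242)],0))
h=cv2.cvtColor(c["frame"],cv2.COLOR_RGB2GRAY)
hb=[b for b in blobs(c,(h<50)[180:275]*1 if 0 else np.pad((h<50)[200:268,300:360],((200,212),(300,280))),115)];print(hb)
E
```

```text
[[ 423.9 -341.7]
 [ 481.8 -354.6]
 [ 467.4 -433.5]
 [ 410.6 -422.1]] [ 445.9 -388. ] ((445.63775634765625, -387.63323974609375), (82.43390655517578, 59.315792083740234), 79.61815643310547)
59.35732542450186 -12.525441810985264
80.21369162661371 -100.38183988719977
57.8844191057714 168.57873410729576
81.39661124880688 80.63247092501409
[[ 351.4 -307.3]
 [ 497.9 -285.4]
 [ 522.9 -434. ]
 [ 373.8 -455.2]] [ 436.5 -370.5]
[[ 436.9 -381.1  115. ]] spray [[ 619.6 -395.3    0. ]]
[(1097.0, array([328., 238.]), ((444.09368896484375, -382.2659606933594), (33.53787612915039, 26.709962844848633), 79.42162322998047))]
```

```bash
cat >> h.py <<'E'
CY=2.7; H=136   # console yaw, TCP above puller underside
cx=np.array([np.cos(np.radians(CY)),np.sin(np.radians(CY))])
CAPS={1:np.array([552.5,31.5]),2:np.array([557,-57.7]),3:np.array([560.5,-148.3])}
TR=np.array([509.,311.]);TY=5.
def tr(x,y):
    t=np.radians(TY);return TR+np.array([x*np.cos(t)-y*np.sin(t),x*np.sin(t)+y*np.cos(t)])
tx=np.array([np.cos(np.radians(TY)),np.sin(np.radians(TY))])
E
python3 - <<'E'
from h import *
np.set_printoptions(precision=1,suppress=True)
for n,p,z,a in [("grab",(445.7,-387.7),139,-11)]+[(f"c{i}",CAPS[i]-65*cx,z,CY) for i in CAPS for z in(191,300)]+[("t",tr(*q),150,TY) for q in[(50,48),(50,-48),(-50,48),(-115,48),(-115,-48)]]+[("knob",CAPS[2]+95*cx,150,CY+d) for d in(90,-90,50,130,-50,-130)]:
    print(n,bot.solve_ik([*p,z],down(a)))
bot.grip(60)
bot.goto([445.7,-387.7,230],down(-11)); bot.servo_line([445.7,-387.7,139],feed=100)
bot.grip(0);s=state();print(s["grip_width"],s["grip_force"],s["contact_force"],s["eef_pos"])
bot.servo_line([445.7,-387.7,260],feed=120)
s=state();print(s["time_s"],s["contact_force"],s["q"],s["grip_width"])
bot.goto([*(CAPS[1]-67*cx),300],down(CY));s=state();print(s["time_s"],s["q"]);shot("wrist","w_c1");print(s["contact_force"])
E
```

```text
grab [  9.9  45.6  45.7 106.8 -44.2  47.1  68. ]
c1 [-41.2  35.4  50.9 119.1 -40.   44.3  37.6]
c1 [-49.1  28.3  61.2 111.3 -29.4  57.8  28.4]
c2 [-29.9  35.3  49.4 118.1 -39.   44.3  46.5]
c2 [-37.5  28.4  59.6 110.3 -28.9  57.9  37.9]
c3 [-18.6  36.6  48.4 114.9 -38.5  45.8  55.3]
c3 [-25.   29.8  57.4 107.3 -29.2  59.1  47.3]
t [-63.3  50.8  49.5  94.9 -45.2  56.2   7.4]
t [-56.7  47.9  48.7 101.3 -44.8  52.3  16.9]
t [-71.8  45.7  50.5 108.5 -46.8  49.2   8.3]
t [-72.6  38.5  40.8 116.2 -39.5  39.8  -1.3]
t [-66.6  36.6  44.3 123.6 -43.9  36.9  14. ]
knob [-13.9  42.7  25.1  95.9 -23.3  46.6 114.2]
knob [-31.7  59.9  68.2  96.6 -60.2  67.8 -34.3]
knob [-18.7  44.9  34.1  96.1 -31.6  49.   81.6]
knob [ -7.5  40.9  13.7  95.7 -12.6  44.9 144.6]
knob [-29.4  55.1  59.6  96.5 -53.6  61.5   0.5]
knob [-30.9  57.9  64.8  96.6 -57.6  65.2 -76.3]
23.239745813586158 59.42149221897125 [0.6 1.1 4.9] [ 446.  -387.9  139.5]
7.3667 [ 0.1  0.  -2.3] [  5.2  38.5  54.1 100.1 -35.5  60.3  61. ] 23.26636679781474
8.9167 [-50.1  29.2  63.7 111.6 -30.8  58.5  30.2]
[ 0.   0.1 -1.4]
```

View pics/w_c1.png

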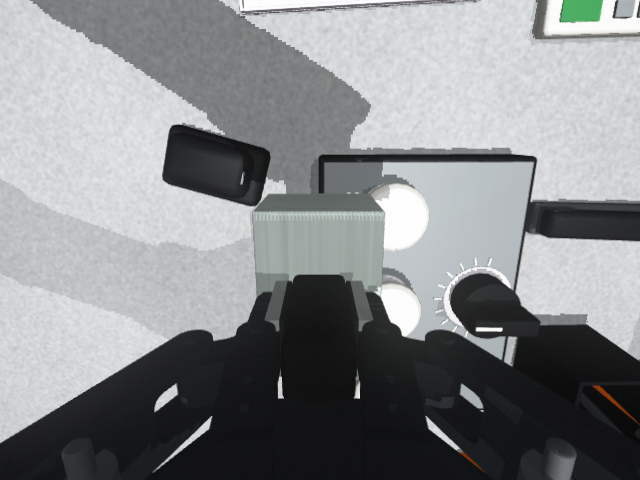

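The picture shows the puller held square, with its arch edge from (253,212) to (384,212). Cap 1 is partly hidden behind it at (400,215), and the console's +y edge runs from (320,157) to (535,157).

```bash
python3 - <<'E'
from h import *
np.set_printoptions(precision=1,suppress=True)
c=shot("wrist");s=state()
print(s["eef_pos"]);print("arch",cast(c,[(253,212),(384,212)],s["eef_pos"][2]-136+52))
print("console",cast(c,[(320,157),(535,157),(519,340)],45),"expect corners",[(CAPS[2]+(35+x)*cx+140*np.array([-cx[1],cx[0]])) for x in(-100,100)])
print("cap1 right edge",cast(c,[(429,216)],81))
E
```

```text
[485.8  27.2 300.1]
arch [[454.8  65.1 216.1]
 [513.2  67.8 216.1]]
console [[484.9  80.9  45. ]
 [679.   90.   45. ]
 [702.8 -97.   45. ]] expect corners [array([485.5,  79.1]), array([685.3,  88.5])]
cap1 right edge [[578.4  38.8  81. ]]
```

```bash
cat >> h.py <<'E'
OFF=np.array([0,1.5])
def rep(t):
    s=state();print(t,round(s["time_s"],1),np.round(s["eef_pos"],1),np.round(s["contact_force"],1),round(s["grip_width"],1),flush=True)
def pull(i):
    p=CAPS[i]+OFF
    bot.goto([*(p-67*cx),300],down(CY)); bot.servo_line([*(p-67*cx),192],feed=150);rep("low")
    for d in(40,20,0):
        bot.servo_line([*(p-d*cx),192],feed=70);rep("in")
        f=np.array(state()["contact_force"])
        if np.hypot(*f[:2])>6: print("CONTACT");return False
    for z in(199,203,208,215,225):
        bot.servo_line([*p,z],feed=25);rep("up")
    bot.servo_line([*p,290],feed=120);rep("top");return True
def place(x,y):
    p=tr(x,y)+OFF
    bot.goto([*p,290],down(TY));bot.servo_line([*p,175],feed=120)
    bot.servo_line([*p,159],feed=25);rep("touch")
    bot.servo_line([*p,151],feed=25);rep("down")
    bot.servo_line([*(p-68*tx),151],feed=70);rep("out")
    bot.servo_line([*(p-68*tx),290],feed=150)
E
python3 - <<'E'
from h import *
pull(1)
shot("scene","s1")
E
```

```text
low 10.1 [486.   29.6 192.6] [ 1.2  0.7 -2. ] 23.5
in 10.7 [512.5  31.  192. ] [ 0.  -0.6 -2. ] 23.2
in 11.1 [532.4  31.9 191.9] [ 0.1  0.4 -1.8] 23.5
in 11.5 [552.3  32.9 191.8] [ 0.4  0.3 -1.8] 23.3
up 12.0 [552.5  33.1 199.2] [-0.1  0.5 -2.5] 23.5
up 12.3 [552.6  33.  203.2] [ 0.5 -0.4 -1.8] 23.2
up 12.6 [552.7  33.  208.3] [-0.4 -0.6 -1.9] 23.7
up 13.1 [552.6  33.  215.2] [ 0.6 -0.3 -3.2] 23.3
up 13.6 [552.5  33.  225.1] [-0.4 -0.2 -2.8] 23.3
top 14.3 [552.2  33.3 289.5] [-0.1  0.1 -3. ] 23.3
```

View pics/s1.png

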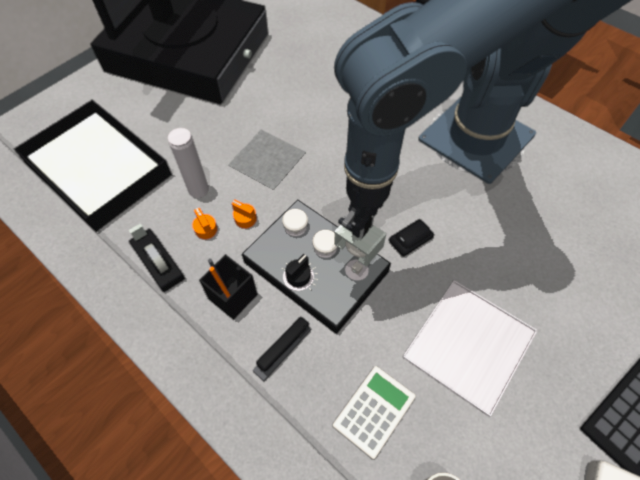

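The picture shows post 1 bare at (357,270) and the cap riding in the puller at (357,240). Next it goes into the tray.

```bash
python3 - <<'E'
from h import *
place(50,48);shot("scene","s2")
shot("wrist","w_t1")
E
```

```text
touch 17.5 [554.7 364.7 159.1] [-0.8  0.  -3.2] 23.2
down 18.0 [554.6 364.7 150.8] [ 0.4 -0.4 -2.8] 23.6
out 19.1 [487.4 358.7 151.1] [-0.   0.1 -1.5] 23.6
```

View pics/w_t1.png

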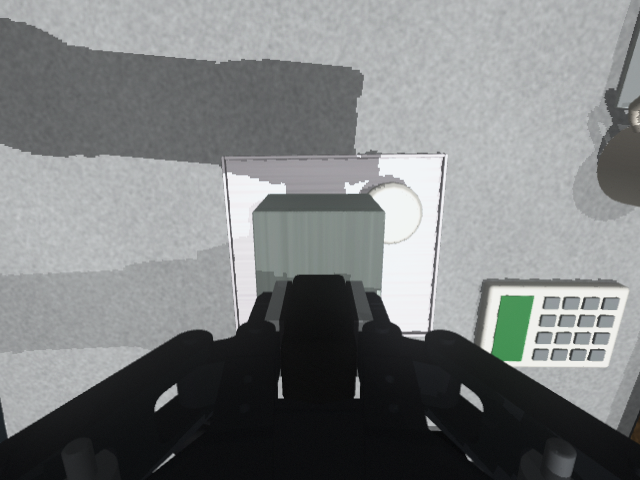

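The picture shows cap 1 standing upright in the tray at (390,213), clear of the rim.

```bash
python3 - <<'E'
from h import *
if pull(2):
    place(50,-48)
    if pull(3): place(-50,48)
shot("wrist","w_t3");shot("scene","s3")
E
```

```text
low 22.7 [490.5 -59.5 192.6] [ 0.1  0.5 -1.6] 23.4
in 23.2 [517.  -58.2 192. ] [ 0.5  0.2 -1.7] 23.4
in 23.6 [536.9 -57.3 191.9] [-0.1 -0.7 -1.6] 23.1
in 24.1 [556.8 -56.3 191.9] [-0.4  0.4 -1.3] 23.4
up 24.5 [557.  -56.2 199.3] [-0.7 -0.5 -2.7] 22.9
up 24.8 [557.1 -56.3 203.2] [-0.7  0.1 -2.3] 23.1
up 25.2 [557.2 -56.3 208.3] [ 0.3  0.3 -2.3] 23.3
up 25.6 [557.1 -56.2 215.1] [-0.4  0.7 -2.9] 23.4
up 26.2 [557.  -56.2 225.1] [ 0.2  0.8 -1.8] 23.3
top 26.9 [556.7 -55.9 289.4] [-0.1  0.2 -2.8] 23.3
touch 30.0 [563.1 269.  159. ] [-0.1 -0.5 -2.7] 23.1
down 30.4 [562.9 269.  150.9] [ 0.6 -0.5 -2.6] 23.2
out 31.6 [495.7 263.1 151.1] [-0.   0.1 -2.7] 23.3
low 35.0 [ 494.  -150.1  192.6] [ 0.3  0.  -1.6] 23.6
in 35.6 [ 520.5 -148.7  192. ] [-0.4  0.5 -2.1] 23.5
in 36.0 [ 540.4 -147.8  191.8] [-0.9  0.9 -3.3] 23.7
in 36.4 [ 560.3 -146.8  191.8] [-0.3 -0.8 -1.9] 23.2
up 36.9 [ 560.5 -146.8  199.3] [ 0.6  0.8 -2.2] 23.7
up 37.2 [ 560.6 -146.9  203.2] [-0.1  0.5 -1.8] 22.9
up 37.5 [ 560.6 -146.9  208.3] [ 1.7 -0.5 -2.1] 23.2
up 38.0 [ 560.6 -146.8  215.1] [ 0.7  0.2 -2.8] 23.4
up 38.5 [ 560.5 -146.7  225.1] [ 0.5 -0.  -3.1] 23.4
top 39.2 [ 560.3 -146.4  289.4] [ 0.   1.1 -2.7] 23.5
touch 43.0 [455.1 355.9 159.1] [ 0.1  0.8 -2.3] 22.9
down 43.4 [455.  355.9 150.9] [-0.3 -0.3 -2.5] 23.9
out 44.6 [387.8 350.1 151.1] [-0.5  0.6 -2.6] 23.0
```

View pics/s3.png

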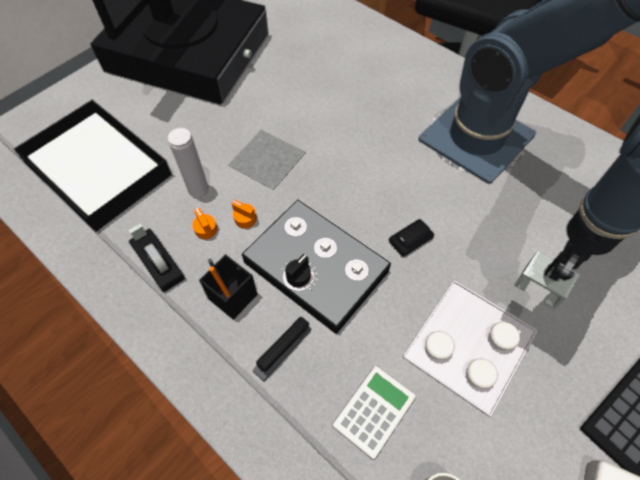

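All three posts are bare, and the caps stand in the tray at (440,346), (505,336) and (482,374). Next I put the puller back and look at the knob.

```bash
python3 - <<'E'
from h import *
p=np.array([436,-373])+OFF
bot.goto([*p,290],down(8));bot.servo_line([*p,155],feed=120);bot.servo_line([*p,139.5],feed=20);rep("mat")
bot.grip(50);bot.servo_line([*p,320],feed=150);rep("released")
shot("wrist","w_mat2")
k=CAPS[2]+95*cx+np.array([0,1]);print(k)
bot.goto([*k,340],down(CY));rep("knob");shot("wrist","w_knob")
a=cv2.imread("pics/w_mat2.png")[60:330,160:480];b=cv2.imread("pics/w_knob.png")
cv2.imwrite("pics/m2.png",np.hstack([a,b[60:330,160:480]]))
E
```

```text
mat 50.5 [ 436.  -371.5  139.5] [-0.7  0.7 -0.2] 23.3
released 52.2 [ 435.9 -371.2  319.2] [-0.3  0.3  0.2] 50.3
[651.89453812 -52.22488718]
knob 53.7 [651.3 -54.2 340.3] [-0.3  0.1 -0.1] 50.2
```

View pics/m2.png

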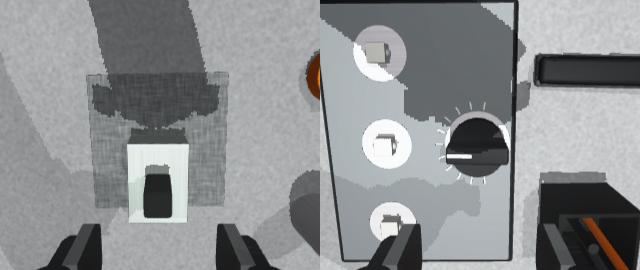

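The left crop shows the puller standing on the mat; the right one shows the three bare posts and the knob near (478,150) in the crop, with its white line pointing at the front.

```bash
python3 - <<'E'
from h import *
np.set_printoptions(precision=1,suppress=True)
b=cv2.imread("pics/w_knob.png")[150:260,260:370];b=np.clip(b.astype(float)*2.0,0,255).astype(np.uint8)
cv2.imwrite("pics/kz.png",cv2.resize(b,None,fx=5,fy=5,interpolation=cv2.INTER_NEAREST))
E
```

```text
(no output)
```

View pics/kz.png

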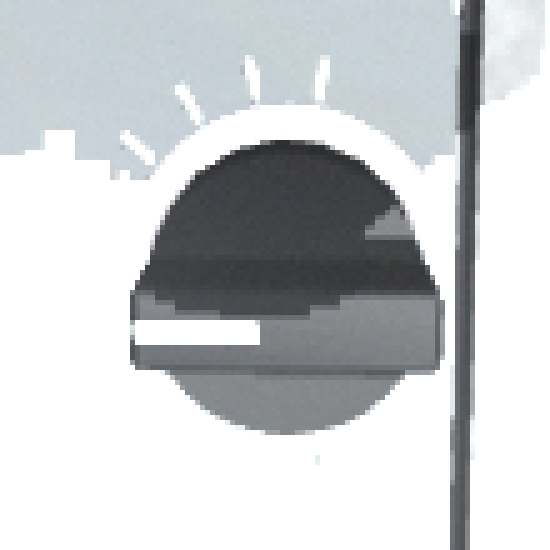

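The wing's top face runs from (133,292) to (440,368) in the zoom, square to the picture, so the knob is aligned with the tool.

```bash
python3 - <<'E'
from h import *
np.set_printoptions(precision=1,suppress=True)
c=shot("wrist")
w=cast(c,[(260+x/5,150+y/5) for x,y in[(133,292),(440,292),(440,368),(133,367)]],105)[:,:2];print(w,w.mean(0),cv2.minAreaRect(w.astype(np.float32)))
print("disc",cast(c,[(260+285/5,150+435/5)],75),cast(c,[(260+135/5,150+330/5)],105))
s={"orientation":state()["orientation"],"eef_pos":[435.9,-371.2,319.2]}
T=wristT(c,{"orientation":down(8),"eef_pos":np.array(s["eef_pos"])})
w=cast(c,[(287,205),(348,203),(348,282),(287,282)],55,T)[:,:2];print("puller",w.mean(0),cv2.minAreaRect(w.astype(np.float32)))
m=cast(c,[(246,133),(388,132),(386,268),(255,268)],3,T)[:,:2];print("mat",m.mean(0))
k=w
for a in(90,-90,45,135,-45,-135):print(a,bot.solve_ik([652,-54,160],down(CY+a)))
E
```

```text
[[622.9 -45. ]
 [677.  -42.6]
 [677.9 -56.3]
 [623.2 -58.6]] [650.3 -50.6] ((650.2758178710938, -50.60089874267578), (54.7527961730957, 13.782025337219238), 2.386063575744629)
disc [[651.1 -78.6  75. ]] [[623.4 -51.9 105. ]]
puller [ 439.5 -402.3] ((438.6067810058594, -402.64556884765625), (62.472843170166016, 81.94373321533203), 9.385490417480469)
mat [ 436.6 -371.5]
90 [-15.1  42.5  27.4  95.5 -24.6  48.1 115.5]
-90 [-32.1  60.5  70.6  96.1 -60.8  70.1 -33.7]
45 [-21.1  45.6  39.1  95.7 -35.1  51.6  79.9]
135 [ -8.6  40.4  15.7  95.3 -14.1  46.2 151. ]
-45 [-29.6  54.6  60.3  96.1 -53.   62.5   5.1]
-135 [-30.8  57.   64.8  96.1 -56.5  65.6 -82. ]
```

The puller measures about 30 mm off the mat's centre, so it was knocked after release; I'll mend that last. Knob next.

```bash
python3 - <<'E'
from h import *
k=[650.5,-51];A=CY+90
bot.grip(45)
bot.goto([*k,260],down(A));rep("above");bot.servo_line([*k,151],feed=100);bot.grip(0);rep("grip")
for d in list(range(-8,-43,-8))[:5]+[-42]+list(range(-32,43,10))+[42,30,20,10,0]:
    try: bot.servo_line([*k,151],down(A+d),feed=60)
    except bot.Unreachable as e: print("unreach",d,e);break
    if abs(d)>=38 or d==0:
        s=state();y=np.array(s["orientation"])[:,1];rep("tw");print(d,np.degrees(np.arctan2(y[1],y[0]))-A,np.round(s["moment"],2),s["q"].round(0) if hasattr(s["q"],"round") else s["q"])
shot("wrist","w_k2")
E
```

```text
above 55.2 [650.6 -51.2 260.2] [ 0.1 -0.5 -0.7] 45.0
grip 56.9 [650.9 -52.1 151.7] [-0.1 -4.5  6.3] 15.0
tw 58.3 [650.8 -51.9 151.6] [-1.  -3.4  6.3] 15.2
-40 -40.05810743236302 [-0.79 -0.01 -0.09] [-21.  46.  38.  96. -35.  50.  85.]
tw 58.6 [650.9 -51.9 151.7] [ 0.3 -4.5  5. ] 14.8
-42 -42.036007113744084 [-0.86 -0.05 -0.03] [-21.  46.  39.  96. -36.  51.  83.]
tw 61.2 [650.5 -50.8 151.6] [-0.8 -2.   9.9] 14.8
38 37.716391875770356 [-0.31  0.42  0.06] [ -9.  41.  16.  96. -15.  45. 144.]
tw 61.4 [650.4 -50.9 151.6] [-2.4 -1.5 10.8] 14.7
42 41.707942707924545 [-0.5   0.55  0.03] [ -9.  41.  15.  96. -14.  45. 147.]
tw 62.8 [650.9 -51.3 151.6] [-0.2 -1.8  8. ] 15.0
0 -0.38815527740845823 [-0.58  0.06 -0.2 ] [-15.  43.  27.  96. -25.  47. 115.]
```

View pics/w_k2.png

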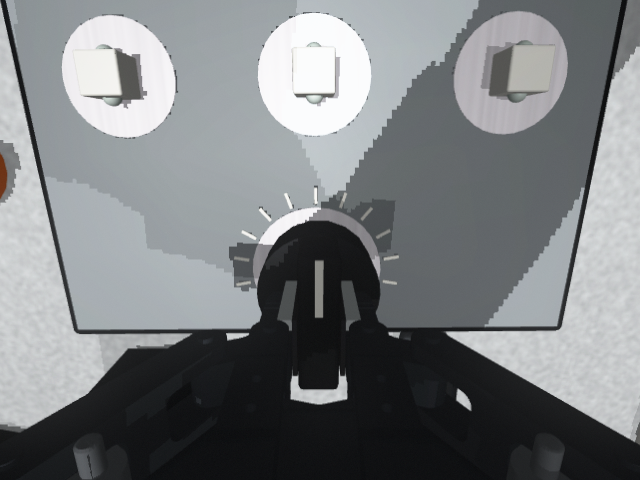

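The white line at (319,290) is still between the fingers after both twists, so the wing turned with them. Now I pull it off and set it in the tray.

```bash
python3 - <<'E'
from h import *
k=[650.5,-51];A=CY+90
for z in(155,160,165,172,182):
    bot.servo_line([*k,z],feed=25);rep("up")
bot.servo_line([*k,280],feed=120);rep("top")
p=tr(-50,-48)
for a in(95,65):
    q=bot.solve_ik([*p,280],down(a)); print(a,q)
    if q is not None and abs(q[6])<155: break
bot.goto([*p,280],down(a));rep("over");bot.servo_line([*p,125],feed=120);bot.servo_line([*p,110],feed=20);rep("down")
bot.servo_line([*p,109],feed=10);rep("down")
bot.grip(34);bot.servo_line([*p,280],feed=120);rep("rel")
bot.goto([436,-385,330],down(8));shot("wrist","w_mat3");shot("scene","s4");rep("look")
a=cv2.imread("pics/w_mat3.png")[60:330,160:480];b=cv2.imread("pics/s4.png")[200:470,320:640]
cv2.imwrite("pics/m4.png",np.hstack([a,b]))
E
```

```text
up 63.1 [650.6 -51.2 155. ] [ 1.8 -3.5 -0.2] 15.3
up 63.5 [650.6 -51.1 159.9] [ 2.4 -4.  -0.7] 14.8
up 63.8 [650.6 -51.3 165.5] [-0.6 -4.4  6.1] 15.1
up 64.2 [650.2 -50.  171.8] [-0.4 -0.5 -1. ] 15.0
up 64.8 [650.5 -51.  182.1] [-0.5 -0.2 -0.7] 15.0
top 65.8 [650.2 -50.8 279.2] [ 0.1  1.  -0.7] 15.0
95 [-57.78364899  25.59485203  34.65209586 106.88328586 -17.91563217
  52.98797944  80.16758022]
over 67.1 [464.3 257.8 280.1] [ 0.4 -0.9 -0.9] 14.6
down 69.5 [463.4 258.8 110. ] [ 0.1  0.2 -1. ] 15.1
down 69.7 [463.5 258.8 109.6] [-2.4 -0.6  6.7] 15.1
rel 71.6 [463.1 258.7 279.4] [ 0.5 -0.3 -0. ] 33.9
look 74.0 [ 436.7 -384.2  329.9] [ 0.5 -0.4 -0.9] 34.1
```

View pics/m4.png

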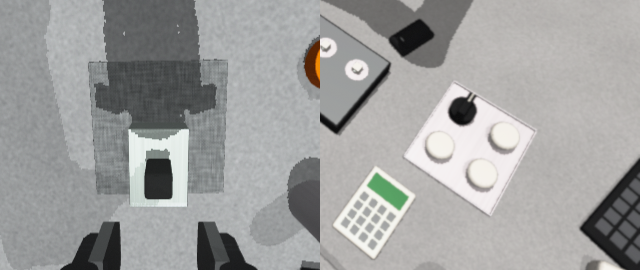

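The knob and three caps stand in the tray. The puller's arch is at crop corners (129,130), (188,130), (187,207), (130,206), off centre on the mat at (89,62)–(223,192).

```bash
cat >> h.py <<'E'
def mp(c,arch,mat):
    w=cast(c,np.array(arch)+[160,60],55)[:,:2];m=cast(c,np.array(mat)+[160,60],3)[:,:2]
    r=cv2.minAreaRect(w.astype(np.float32));print("puller",w.round(1).tolist(),w.mean(0),r,"mat",m.mean(0));return w.mean(0),m.mean(0)
E
python3 - <<'E'
from h import *
c=shot("wrist")
w,m=mp(c,[(129,130),(188,130),(187,207),(130,206)],[(89,62),(228,60),(223,192),(97,193)])
d=w[0]-0
g=w;a=8
bot.grip(60);bot.goto([*g,240],down(a));bot.servo_line([*g,139.5],feed=100);rep("at");bot.grip(0);rep("grip")
p=np.array([436.3,-372]);lift=150
bot.servo_line([*g,lift],feed=60);bot.servo_line([*p,lift],feed=60);bot.servo_line([*p,140],feed=20);rep("set");bot.grip(50);bot.servo_line([*p,330],feed=150)
shot("wrist","w_mat4");rep("end");shot("scene","s5")
a=cv2.imread("pics/w_mat4.png")[60:330,160:480];b=cv2.imread("pics/s5.png")[90:360,150:470]
cv2.imwrite("pics/m5.png",np.hstack([a,b]))
E
```

```text
puller [[405.5, -367.2], [462.8, -359.0], [475.0, -438.6], [416.0, -446.0]] [ 439.83365216 -402.71066302] ((440.2308044433594, -402.6544189453125), (59.478309631347656, 80.51468658447266), 7.603816986083984) mat [ 436.14980029 -370.66213792]
at 76.1 [ 439.9 -403.1  140.1] [-0.6 -0.1  0.4] 59.7
grip 76.5 [ 440.  -402.8  139.9] [0.4 1.  2.8] 23.1
set 78.1 [ 436.1 -372.   139.9] [-1.  -0.5 -1.1] 23.4
end 80.0 [ 436.2 -371.7  329.2] [-0.3  0.3  0.1] 50.1
```

View pics/m5.png

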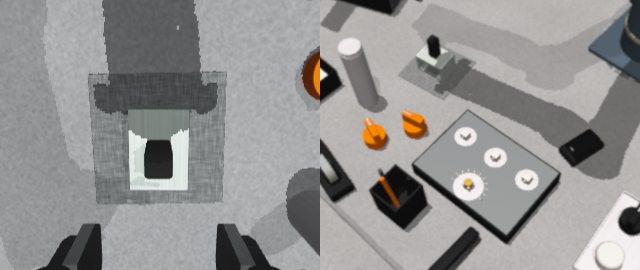

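The puller now stands centrally on its mat: arch at (128–188,110–190) in the crop, mat at (88–228,72–203). One numeric check, then hand in.

```bash
python3 - <<'E'
from h import *
c=shot("wrist")
w,m=mp(c,[(128,110),(188,110),(188,190),(129,190)],[(88,73),(228,72),(222,203),(97,203)])
if np.hypot(*(w-m))<8:
    print(bot.close_job())
E
```

```text
puller [[401.6, -335.5], [458.8, -327.4], [472.0, -407.4], [412.0, -415.9]] [ 436.11709697 -371.57493923] ((436.356201171875, -371.54058837890625), (60.612548828125, 81.07971954345703), 8.05471420288086) mat [ 436.52959724 -370.51668169]
the job is handed in; nothing more can be done
None
```

I handed the job in at about 80 s of the 210 s: all three caps and the knob (twisted about 40° each way first) stand upright in the tray, and the puller, knocked about 30 mm aside during the run and put back, stands within about 2 mm of its mat's centre.

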